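# Fit the touch guard with its lid, release it, lift the lid alone

### The job

Put the two nested lids back on the open terminal box as one: with the rotary handle left in its on position, where it locks the white inner guard to the grey outer lid, carry them by the handle without letting go and lower them squarely over the box until the guard sits fully down on the rim. Then turn the handle all the way to off (anticlockwise, bar along the lid's long side), which frees the guard, and lift the outer lid alone straight off by its handle, leaving the guard seated on the box for me to screw down. Finish still holding the lid, level, above the box and at least 10 cm clear of the guard, and leave the other things on the bench where they are.

Things in the scene. Friction and masses are not known exactly. Their poses are not given: they have to be found in the camera images.
- terminal_box: Open grey plastic terminal box fixed to the bench, 84 (x) x 130 (y) x 58 mm high outside, rim rounded (2.5 mm radius), a terminal strip inside. Two cable glands stick out 28 mm from its -x side (tops 34 mm high); a low screwed foot stands out 13 mm at each end. Origin: centre of its underside, on the bench; y along its long side, z up.
- inner_guard: Inner lid: loose white plastic tray, upside down, 94 (x) x 140 (y) x 19 mm outside, 89 x 135 mm inside (2.5 mm play round the box), skirt 16 mm deep, 0.2 kg; a 16 x 48 mm slot along y in its plate. Origin: centre of the skirt's lower edge plane; seated, it is 42 mm above the box's origin, either way round. Starts standing on the bench under the outer lid.
- outer_lid: Outer lid: loose grey tray, upside down, 103.5 (x) x 149.5 (y) x 18 mm without handle, nesting over the guard with 1.75 mm play all round, about 0.34 kg with handle. Origin: centre of the skirt's lower edge plane; 5 mm above the guard's origin when it rests on the guard, 7 mm when it carries the guard on the handle's cross bar. y along its long side.
- lid_handle (a joint): Rotary handle at the outer lid's centre, about the lid's z. 1.047 rad = on (stop): bar turned 60 degrees clockwise, seen from above, from the lid's y axis; its steel cross bar under the guard locks the guard to the lid. 0 = off (stop): bar along the lid's y axis, cross bar in line with the guard's slot, guard free. Stays where left; turns with 0.12 N m.
- handle_grip (a point): Middle of the handle's black grip bar, on the turning axis, 38.5 mm above the outer lid's origin; its y axis runs along the bar. Bar 15 mm thick, 60 mm long, 26 mm high (13 mm above and below this point), on a black disc of 26 mm radius whose top is 12.5 mm below this point; the lid's top is 20.5 mm below this point.
- screwdriver_cross: Yellow and red cross-head screwdriver, 24 x 173 x 22 mm, lying between the box and the lids, pointing away from the robot; a bystander. Origin: centre of its underside.
- voltage_tester: Green screwdriver-type voltage tester, 18 x 133 x 17 mm, lying near the front edge; a bystander. Origin: centre of its underside.
- tape_black: Roll of black tape, 67 mm across, 19 mm high; a bystander. Origin: centre of its underside.
- spare_breaker: Grey spare breaker lying on its side, 78 x 76 x 19 mm; a bystander. Origin: centre of its underside.
- relay: Small plug-in relay, 22 x 28 x 33 mm; a bystander. Origin: centre of its underside.
- gland_spare: Loose white cable gland, 23 x 22 x 28 mm; a bystander. Origin: centre of its underside.
- tape_measure: Yellow and black tape measure, 66 x 86 x 31 mm; a bystander. Origin: centre of its underside.
- pen_1: Red pen, 12 x 145 x 9 mm; a bystander. Origin: centre of its underside.

How it is judged:
By the outcome, as a careful person would: the job done as asked, in the order asked, and still so for the second after the job is handed in, while the arm keeps its last pose, push and grip.
It also fails if it takes over 59 s, if anything falls off the work surface, if the arm or the gripper's body presses on something with over 40 N, if the wrist force passes 120 N, or if a joint passes its speed limit or range.

### The arm

A 6-joint arm with a two-finger parallel gripper is mounted at the origin on a cart in front of the work surface, level with it; the furniture and walls round the work are solid. World frame = base frame: x ahead of the robot, y to its left, z up, the work surface at z = 0. Lengths are in m, angles in rad, forces in N, time in s.
With the tool pointing down it reaches from about 0.25 to 0.775 m from the base axis. Payload 4 kg.
Tool frame: the origin (TCP) lies midway between the tips of the shut fingers; the grasp point (between the pads) lies 19 mm behind it (robot.tcp_to_grasp is the z of the grasp point in the tool frame, in m); z points along the fingers, y is the line along which they close (so a half turn about z gives the same grasp; the last joint's range is limited). The gripper opens to 94 mm and grips with 3 to 60 N. Pads are 16 mm wide; open, the fingers measure 119 mm over their backs; the gripper's body (75 mm by 177 mm) begins 78 mm behind the grasp point.
Start: joints at [1.223, 0.087, 1.371, -0, 1.684, -0.103], TCP at [0.133, 0.534, 0.206] pointing down, gripper open.
Joint ranges: [-3.1, 3.1], [-0.76, 2.03], [0.27, 2.55], [-1.08, 4.22], [0.17, 2.65], [-2.57, 2.57]. Speed limits (rad/s): [2.79, 2.79, 3.14, 3.14, 3.14, 3.14].

### API

Orientations are given as [roll, pitch, yaw] about the fixed x, y, z axes, in that order (R = Rz(yaw) Ry(pitch) Rx(roll)).
In Python, from bench import robot gives the robot as it stands. The module is installed in compiled form; this text tells all that it offers.
- The arm moves only by the tool move_arm, never from a script. Its argument "motion" is one flat list of numbers, 7 for each row, row after row: the turn, a rotation vector about the tool's x, y, z in units of 45 degrees (1.0 is 45 degrees), then the shift along the tool's x, y, z in units of 100 mm (1.0 is 100 mm), then the opening, from 0 (shut) to 1 (fully open). A call has 1 to 12 rows; each row shifts and turns the commanded pose from where the row before left it, along the tool's axes as they then stand; what a row does not reach is not made up. A row lasts 1/12 s, in which the tool goes at most 41.7 mm and 7.16 degrees, less where a joint would pass 70% of its speed; a pose out of reach is approached as far as the arm can. A call with a number of a shift or a turn outside -1 to 1 is refused whole. A call with a gripper value outside its range is refused whole. The fingers move at their own pace and stop on an object; the grip force is fixed at half the most. Time passes only in rows, so rows that do not move let the fingers close. It gives the time, the measured TCP pose, the force, the opening and the grip force at its end, in the units of the state.
- robot.get_obs(): the state, without advancing time (a new reading comes with each control period).
- robot.snapshot(name): name is "side" or "top"; returns the picture (420x560x3 uint8, red, green, blue); there is no depth.
- robot.get_calibration(name): a dict with "fx", "fy", "cx", "cy" (pixels), "k1" (the pictures are not rectified: a ray, as slopes to the right and down, at radius r is drawn at 1 + k1 r^2 times it, then the intrinsics apply), "R" (3x3) and "t" (3): a world point X has camera coordinates R X + t. Camera axes: x right, y down, z forward; pixel columns grow to the right and rows downward; lengths in m; the calibration is good to about 2 mm. A picture is of the moment at which its call begins. get_calibration takes no time and is no camera call.
- robot.close_job(): hands the job in; it is judged then, once.
The state is a dict: "time": time; "joint_positions": joint angles; "qvel": joint speeds; "joint_torque": joint torques, N m; "tool_pos": TCP position; "ee_rot": TCP orientation; "wrist_force": force on the tool from outside, world axes, zero at the start; "wrist_torque": the same for the moment, N m; "width": finger opening in m; "finger_force": force on a finger pad.
Only numpy, scipy, OpenCV 4.12 (cv2) and the standard library are available. Lean on these libraries where they do the work, as an engineer would, in place of code of your own. Each camera call takes 0.05 s, during which the arm holds its last target. There are 200 camera calls.

## Working session

There is one attempt and no reset: what is moved stays moved. The work goes in short steps, Python scripts to look and compute and a tool call to move; the robot and the scene stay as the last step left them, time stands still between calls to the robot, and variables do not carry over. Pictures are saved under pics/ and viewed, at most 10 in all, crops included, and the job is handed in when it is done.

Besides the shell and the picture viewer there is one more tool, called by a JSON object that holds its "name" and its "arguments", one argument or row to a line. move_arm: Moves the arm, as the interface text tells. Shifts and turns lie within -1 to 1; 1 stands for 100 mm of shift or 45 degrees of turn. Its arguments: {"type":"object","properties":{"motion":{"type":"array","items":{"type":"number"}}},"required":["motion"]}

```bash
mkdir -p pics
cat > h.py <<'E'
import numpy as np, cv2
from bench import robot
def snap(n,f):
    im=robot.snapshot(n); cv2.imwrite('pics/'+f,cv2.cvtColor(im,cv2.COLOR_RGB2BGR)); return im
def ray(n,px):
    c=robot.get_calibration(n); K=np.array([[c['fx'],0,c['cx']],[0,c['fy'],c['cy']],[0,0,1]])
    d=cv2.undistortPoints(np.array(px,float).reshape(-1,1,2),K,np.array([c['k1'],0,0,0,0.])).reshape(-1,2)
    R=np.array(c['R']);t=np.array(c['t'])
    return -R.T@t, np.c_[d,np.ones(len(d))]@R
def onz(n,px,z):
    o,d=ray(n,px); return o+d*((z-o[2])/d[:,2])[:,None]
def proj(n,X):
    c=robot.get_calibration(n); p=np.atleast_2d(X)@np.array(c['R']).T+np.array(c['t']); s=p[:,:2]/p[:,2:]
    s=s*(1+c['k1']*(s**2).sum(1))[:,None]; return s*[c['fx'],c['fy']]+[c['cx'],c['cy']]
E
python3 - <<'E'
from h import *
np.set_printoptions(precision=3,suppress=True)
for n in('top','side'):
    snap(n,n+'0.png'); c=robot.get_calibration(n); print(n,c,-np.array(c['R']).T@c['t'])
print(robot.get_obs(),robot.tcp_to_grasp)
E
```

```text
top {'fx': 380.029468840062, 'fy': 380.029468840062, 'cx': 278.0796446358821, 'cy': 209.55600142914557, 'k1': -0.016855478859493213, 'R': array([[-0.007, -1.   ,  0.015],
       [-0.994,  0.005, -0.112],
       [ 0.112, -0.015, -0.994]]), 't': array([0.074, 0.547, 0.936])} [0.44  0.086 0.99 ]
side {'fx': 444.5237106158204, 'fy': 444.5237106158204, 'cx': 278.9325370614905, 'cy': 210.95118338083537, 'k1': 0.004905446684431321, 'R': array([[ 0.834,  0.551, -0.008],
       [ 0.441, -0.677, -0.589],
       [-0.33 ,  0.488, -0.808]]), 't': array([-0.501, -0.154,  1.1  ])} [ 0.849 -0.365  0.794]
{'time': 0.1, 'joint_positions': array([ 1.223,  0.088,  1.372,  0.   ,  1.684, -0.103]), 'qvel': array([ 0.001, -0.   , -0.004,  0.   ,  0.001, -0.   ]), 'joint_torque': array([  0.002, -34.125, -30.33 ,   0.072,   0.03 ,  -0.   ]), 'tool_pos': array([0.133, 0.533, 0.204]), 'ee_rot': array([-3.14 , -0.   ,  2.897]), 'wrist_force': array([-0.57 , -0.411, -0.824]), 'wrist_torque': array([-0.022,  0.042,  0.026]), 'finger_force': 0.0, 'width': 0.09409710986367613} -0.0188
```

View pics/top0.png

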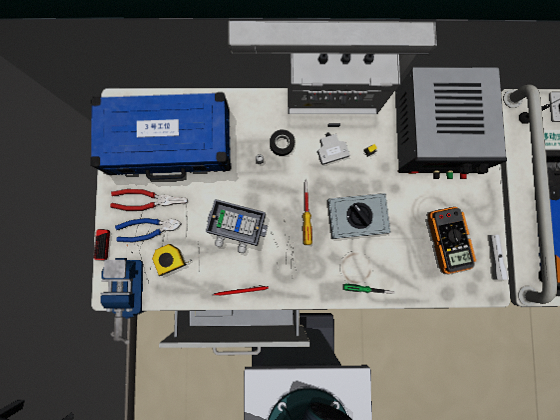

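View pics/side0.png

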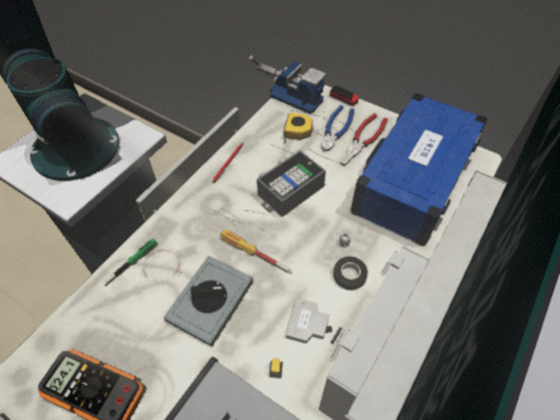

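Top view: box around (236,222), handled lid at (358,215), screwdriver between at (307,212). Side view: box (291,182), lid (209,297). Look closer at both.

Run:
```python
from h import *
a=cv2.imread('pics/top0.png'); b=cv2.imread('pics/side0.png')
f=lambda im,x,y,w=100,h=75:cv2.resize(im[y:y+h,x:x+w],None,fx=4,fy=4,interpolation=cv2.INTER_CUBIC)
cv2.imwrite('pics/crop0.png',np.vstack([np.hstack([f(a,190,185),f(a,310,180)]),np.hstack([f(b,240,145),f(b,158,253,100,75)])]))
print(proj('top',[robot.get_obs()['tool_pos']]))
```

```text
[[ 45.80788741 410.24450475]]
```

View pics/crop0.png

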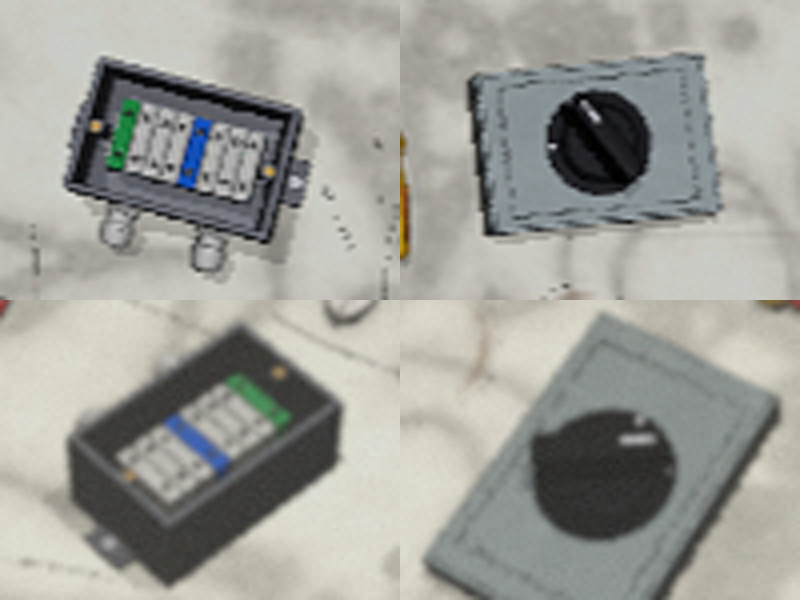

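Crop: box rim is a bright ridge in both views (top corners ≈(216,199),(266,212),(257,245),(206,232); side ≈(300,152),(325,171),(282,200),(258,179)); lid top is blue-grey with black disc at (360,215) and the bar in the on direction.

```bash
cat >> h.py <<'E'
def edgeline(g,p,q,mode,w=3.0):
    p,q=np.array(p,float),np.array(q,float); d=(q-p)/np.linalg.norm(q-p); n=np.array([-d[1],d[0]])
    s=np.arange(-w,w+.01,.2); pts=[]
    for a in np.linspace(.12,.88,40):
        c=p+a*(q-p); xy=(c+s[:,None]*n).astype(np.float32)
        v=cv2.remap(g,xy[:,:1],xy[:,1:],cv2.INTER_CUBIC).ravel()
        if mode=='grad': v=np.abs(np.gradient(v))
        k=v.argmax()
        if 0<k<len(s)-1: 
            ww=np.clip(v[max(0,k-4):k+5]-v[max(0,k-4):k+5].min(),0,None)
            pts.append(c+n*(s[max(0,k-4):k+5]*ww).sum()/ww.sum())
    l=cv2.fitLine(np.array(pts,np.float32),cv2.DIST_WELSCH if False else cv2.DIST_HUBER,0,.01,.01).ravel()
    return l
def quad(g,C,mode,w=3.0):
    g=cv2.GaussianBlur(g.astype(np.float32),(0,0),.7); C=np.array(C,float)
    for _ in range(3):
        L=[edgeline(g,C[i],C[(i+1)%4],mode,w) for i in range(4)]; N=[]
        for i in range(4):
            a,b=L[i-1],L[i]; A=np.array([a[:2],-b[:2]]).T; t=np.linalg.solve(A,b[2:]-a[2:]); N.append(a[2:]+t[0]*a[:2])
        C=np.array(N)
    return C
def rect(n,C,z):
    W=onz(n,C,z)[:,:2]; e=[np.linalg.norm(W[(i+1)%4]-W[i])*1e3 for i in range(4)]
    i=0 if e[0]+e[2]>e[1]+e[3] else 1
    v=(W[(i+1)%4]-W[i])-(W[(i+3)%4]-W[(i+2)%4]); 
    print(n,'ctr',(W.mean(0)*1e3).round(1),'long yaw',np.degrees(np.arctan2(v[1],v[0])).round(2)%180,'edges',np.round(e,1)); return W
E
python3 - <<'E'
from h import *
G={n:cv2.cvtColor(cv2.imread(f'pics/{n}0.png'),cv2.COLOR_BGR2GRAY) for n in('top','side')}
T=lambda l,x,y:[(a/4+x,b/4+y) for a,b in l]
bt=T([(103,59),(301,109),(267,238),(67,186)],190,185); bs=T([(243,28),(340,105),(168,222),(72,138)],240,145)
lt=T([(78,75),(303,55),(318,212),(90,233)],310,180); ls=T([(204,15),(378,98),(215,325),(28,263)],158,253)
C=quad(G['top'],bt,'ridge',2);print(C.round(1));rect('top',C,.058)
C=quad(G['side'],bs,'ridge',2);print(C.round(1));rect('side',C,.058)
C=quad(G['top'],lt,'grad',2);print(C.round(1));rect('top',C,.023)
I=cv2.cvtColor(cv2.imread('pics/side0.png'),cv2.COLOR_BGR2HSV)
ls=T([(204,15),(378,98),(190,385),(28,263)],158,253)
C=quad(G['side'],ls,'grad',2);print(C.round(1));rect('side',C,.023)
for n in G:
    im=cv2.imread(f'pics/{n}0.png').max(2); x,y=((360,215),(209,295))[n=='side']
    m=np.zeros_like(im); m[y-26:y+26,x-26:x+26]=im[y-26:y+26,x-26:x+26]<75
    k,l,s,c=cv2.connectedComponentsWithStats(m); b=(l==1+s[1:,4].argmax())
    ct=max(cv2.findContours(b.astype(np.uint8),0,1)[0],key=len)
    (e,ax,an)=cv2.fitEllipse(ct); print(n,'disc',e,ax,onz(n,[e],.033)*1e3)
E
```

```text
Traceback (most recent call last):
  File "h.py", line 31, in quad
    L=[edgeline(g,C[i],C[(i+1)%4],mode,w) for i in range(4)]; N=[]
       ~~~~~~~~^^^^^^^^^^^^^^^^^^^^^^^^^^
  File "h.py", line 26, in edgeline
    l=cv2.fitLine(np.array(pts,np.float32),cv2.DIST_WELSCH if False else cv2.DIST_HUBER,0,.01,.01).ravel()
      ~~~~~~~~~~~^^^^^^^^^^^^^^^^^^^^^^^^^^^^^^^^^^^^^^^^^^^^^^^^^^^^^^^^^^^^^^^^^^^^^^^^^^^^^^^^^
cv2.error: OpenCV(4.12.0) /io/opencv/modules/imgproc/src/linefit.cpp:618: error: (-215:Assertion failed) npoints2 >= 0 || npoints3 >= 0 in function 'fitLine'
```

```bash
sed -i "s/        k=v.argmax()/        k=v.argmax()\n        if mode=='ridge':\n            P=find_peaks(v)[0]\n            if not len(P): continue\n            k=P[np.abs(s[P]).argmin()]/; s/cv2.DIST_WELSCH if False else //" h.py; sed -i '1i from scipy.signal import find_peaks' h.py
cat > m0.py <<'E'
from h import *
G={n:cv2.cvtColor(cv2.imread(f'pics/{n}0.png'),cv2.COLOR_BGR2GRAY) for n in('top','side')}
T=lambda l,x,y:[(a/4+x,b/4+y) for a,b in l]
bt=T([(103,59),(301,109),(267,238),(67,186)],190,185); bs=T([(243,28),(340,105),(168,222),(72,138)],240,145)
lt=T([(78,75),(303,55),(318,212),(90,233)],310,180); ls=T([(204,15),(378,98),(190,385),(28,263)],158,253)
def go(n,c,z,mode):
    try: C=quad(G[n],c,mode,2); print(mode,C.round(1).tolist()); rect(n,C,z)
    except Exception as e: print('fail',n,mode)
for m in('ridge','grad'): go('top',bt,.058,m); go('side',bs,.058,m)
go('top',lt,.023,'grad'); go('side',ls,.023,'grad')
for n in G:
    im=cv2.imread(f'pics/{n}0.png').max(2); x,y=((360,215),(209,295))[n=='side']
    m=np.zeros_like(im); m[y-26:y+26,x-26:x+26]=im[y-26:y+26,x-26:x+26]<75
    k,l,s,c=cv2.connectedComponentsWithStats(m); b=(l==1+s[1:,4].argmax())
    ct=max(cv2.findContours(b.astype(np.uint8),0,1)[0],key=len)
    (e,ax,an)=cv2.fitEllipse(ct); print(n,'disc',e,ax,onz(n,[e],.033)*1e3)
E
python3 m0.py
```

```text
fail top ridge
fail side ridge
grad [[214.39999389648438, 198.60000610351562], [265.79998779296875, 214.1999969482422], [257.29998779296875, 246.10000610351562], [205.6999969482422, 232.3000030517578]]
top ctr [512.7 175.2] long yaw 73.76 edges [133.   80.8 130.6  85.7]
grad [[299.6000061035156, 150.39999389648438], [325.79998779296875, 170.60000610351562], [281.5, 201.60000610351562], [256.20001220703125, 179.1999969482422]]
side ctr [517.4 175.1] long yaw 74.71 edges [ 82.7 129.   82.  128.2]
grad [[326.6000061035156, 198.0], [385.0, 192.6999969482422], [390.70001220703125, 233.3000030517578], [330.70001220703125, 239.0]]
top ctr [ 531.8 -135.3] long yaw 95.02 edges [152.7 105.6 154.9 105.7]
grad [[208.1999969482422, 254.8000030517578], [252.1999969482422, 276.5], [208.60000610351562, 345.3999938964844], [161.10000610351562, 319.1000061035156]]
side ctr [ 533.6 -139.7] long yaw 95.16 edges [102.6 153.1 103.8 153.8]
top disc (359.2793884277344, 215.26174926757812) (24.152605056762695, 25.611167907714844) [[ 531.80313201 -135.50039415   33.        ]]
side disc (208.06057739257812, 296.24859619140625) (30.583215713500977, 34.975406646728516) [[ 536.3220095  -141.30971835   33.        ]]
```

{"name": "move_arm", "arguments": {
  "motion": [0,0,0.153,0,0,0,1,0,0,0.153,0,0,0,1,0,0,0.153,0,0,0,1,0,0,0.153,0,0,0,1,0,0,0.153,0,0,0,1,0,0,0.153,0,0,0,1,0,0,0.153,0,0,0,1,0,0,0.153,0,0,0,1,0,0,0.153,0,0,0,1,0,0,0.153,0,0,0,1]
}}

```text
time: 0.93
tool_pos: [0.1332, 0.5333, 0.2048]
ee_rot: [-3.141, 0.001, 1.689]
wrist_force: [0.5, 0.3, -0.0]
width: 0.094
finger_force: 0.0
```

{"name": "move_arm", "arguments": {
  "motion": [0,0,0.153,0,0,0,1,0,0,0.153,0,0,0,1,0,0,0.153,0,0,0,1,0,0,0.153,0,0,0,1,0,0,0.153,0,0,0,1,0,0,0.153,0,0,0,1,0,0,0.153,0,0,0,1,0,0,0.153,0,0,0,1,0,0,0.153,0,0,0,1]
}}

```text
time: 1.68
tool_pos: [0.1332, 0.5333, 0.2048]
ee_rot: [3.141, 0.001, 0.608]
wrist_force: [0.3, 0.1, 0.6]
width: 0.094
finger_force: 0.0
```

{"name": "move_arm", "arguments": {
  "motion": [0,0,0,-0.029,0.38,0,1,0,0,0,-0.029,0.38,0,1,0,0,0,-0.029,0.38,0,1,0,0,0,-0.029,0.38,0,1,0,0,0,-0.029,0.38,0,1,0,0,0,-0.029,0.38,0,1,0,0,0,-0.029,0.38,0,1,0,0,0,-0.029,0.38,0,1,0,0,0,-0.029,0.38,0,1,0,0,0,-0.029,0.38,0,1]
}}

```text
time: 2.52
tool_pos: [0.3286, 0.2045, 0.2052]
ee_rot: [-3.141, -0.0, 0.614]
wrist_force: [0.7, 1.1, -0.5]
width: 0.0938
finger_force: 0.0
```

{"name": "move_arm", "arguments": {
  "motion": [0,0,0,-0.029,0.38,0,1,0,0,0,-0.029,0.38,0,1,0,0,0,-0.029,0.38,0,1,0,0,0,-0.029,0.38,0,1,0,0,0,-0.029,0.38,0,1,0,0,0,-0.029,0.38,0,1,0,0,0,-0.029,0.38,0,1,0,0,0,-0.029,0.38,0,1,0,0,0,0,0,0,1]
}}

```text
time: 3.27
tool_pos: [0.4862, -0.061, 0.2038]
ee_rot: [3.141, 0.003, 0.607]
wrist_force: [0.8, -0.1, -0.7]
width: 0.0944
finger_force: 0.0
```

{"name": "move_arm", "arguments": {
  "motion": [0,0,0,-0.02,0.3,0,1,0,0,0,-0.02,0.3,0,1,0,0,0,-0.02,0.3,0,1,0,0,0,0,0,0.3,1,0,0,0,0,0,0.3,1,0,0,0,0,0,0.3,1,0,0,0,0,0,0.3,1,0,0,0,0,0,0.1,1,0,0,0,0,0,0,1]
}}

```text
time: 4.02
tool_pos: [0.5286, -0.1312, 0.0716]
ee_rot: [-3.135, 0.005, 0.614]
wrist_force: [-0.8, 0.0, -0.1]
width: 0.0939
finger_force: 0.0
```

Run:
```python
from h import *
a=snap('top','t1.png');b=snap('side','s1.png')
f=lambda im,x,y:cv2.resize(im[y:y+100,x:x+100],(400,400),interpolation=cv2.INTER_CUBIC)
p=cv2.imread('pics/t1.png');q=cv2.imread('pics/s1.png')
cv2.imwrite('pics/c1.png',np.hstack([f(p,310,165),f(q,158,253)]))
```

```text
(no output)
```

View pics/c1.png

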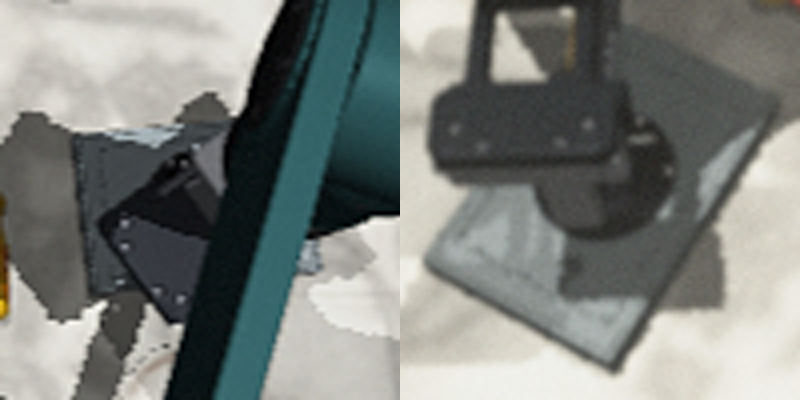

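Crop: the gripper hangs over the disc (side crop ≈(600,170)), the arm hides much of the lid from the top camera. Read the settled state.

Run:
```python
from h import *
o=robot.get_obs();print(o['time'],o['tool_pos'].round(4),o['ee_rot'].round(4),o['wrist_force'].round(1))
```

```text
4.1167 [ 0.5319 -0.1325  0.0764] [ 3.141e+00 -6.000e-04  6.140e-01] [0.1 0.4 0. ]
```

{"name": "move_arm", "arguments": {
  "motion": [0,0,0,-0.02,0.055,0.14,1,0,0,0,0,0,0.14,1,0,0,0,0,0,0.14,1,0,0,0,0,0,0,1,0,0,0,0,0,0,1]
}}

```text
time: 4.53
tool_pos: [0.534, -0.1385, 0.0352]
ee_rot: [3.14, -0.001, 0.614]
wrist_force: [-0.2, -0.4, 0.8]
width: 0.0937
finger_force: 0.0
```

{"name": "move_arm", "arguments": {
  "motion": [0,0,0,0,0,0,0.5,0,0,0,0,0,0,0.3,0,0,0,0,0,0,0.2,0,0,0,0,0,0,0.1,0,0,0,0,0,0,0,0,0,0,0,0,0,0,0,0,0,0,0,0,0,0,0,0,0,0,0,0]
}}

```text
time: 5.2
tool_pos: [0.5329, -0.1383, 0.0334]
ee_rot: [-3.141, 0.0, 0.614]
wrist_force: [0.4, -1.1, 1.0]
width: 0.0441
finger_force: 0.0
```

{"name": "move_arm", "arguments": {
  "motion": [0,0,0,0,0,0,0,0,0,0,0,0,0,0,0,0,0,0,0,0,0,0,0,0,0,0,0,0,0,0,0,0,0,0,0,0,0,0,0,0,0,0,0,0,0,0,0,0,0]
}}

```text
time: 5.78
tool_pos: [0.5328, -0.1381, 0.0334]
ee_rot: [-3.141, 0.0, 0.614]
wrist_force: [-0.5, 1.2, 0.7]
width: 0.0145
finger_force: 29.9
```

{"name": "move_arm", "arguments": {
  "motion": [0,0,0,0,0,-0.05,0,0,0,0,0,0,-0.1,0,0,0,0,0,0,-0.25,0,0,0,0,0,0,-0.25,0,0,0,0,0,0,-0.25,0,0,0,0,0,0,-0.25,0,0,0,0,0,0,-0.25,0,0,0,0,0,0,-0.1,0,0,0,0,0,0,0,0,0,0,0,0,0,0,0]
}}

```text
time: 6.62
tool_pos: [0.5328, -0.1383, 0.183]
ee_rot: [-3.141, 0.0, 0.614]
wrist_force: [-0.3, -0.6, -5.7]
width: 0.0145
finger_force: 29.9
```

Run:
```python
from h import *
snap('top','t2.png');snap('side','s2.png')
o=robot.get_obs();print(o['time'],o['tool_pos'].round(4),o['ee_rot'].round(4),o['wrist_force'].round(1),o['wrist_torque'].round(2),o['joint_positions'].round(2))
cv2.imwrite('pics/c2.png',cv2.resize(cv2.imread('pics/s2.png')[180:380,80:330],None,fx=3,fy=3,interpolation=cv2.INTER_CUBIC))
```

```text
6.7167 [ 0.5317 -0.1379  0.1808] [-3.1377e+00  2.6000e-03  6.1360e-01] [-0.9 -0.1 -4.7] [-0.05  0.17  0.03] [-0.36  0.1   1.41  0.    1.64  0.6 ]
```

View pics/c2.png

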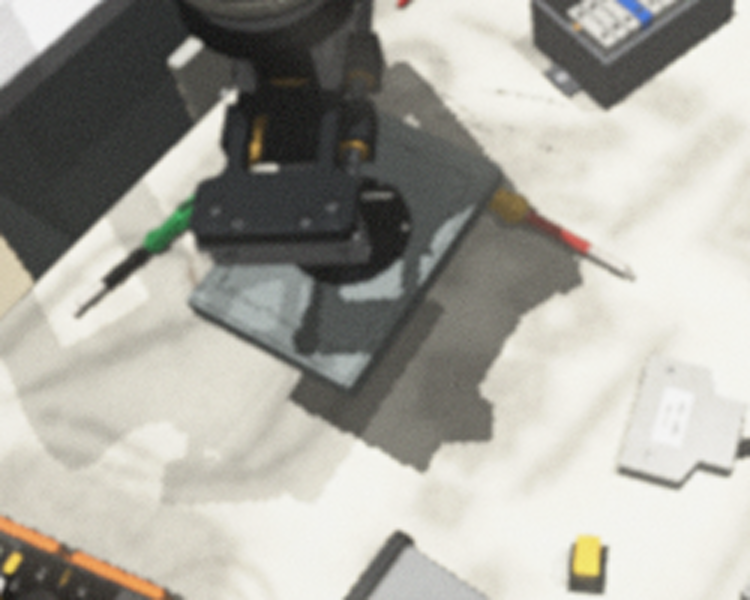

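Side crop: both lids lifted level (lid corners ≈(500,180),(350,390),(190,300)), weight 5.3 N confirms both. Carry above the box.

{"name": "move_arm", "arguments": {
  "motion": [0,0,0.152,0,0,0,0,0,0,0.152,0,0,0,0,0,0,0.152,0,0,0,0,0,0,0,0.03,-0.15,0,0,0,0,0,0.06,-0.28,0,0,0,0,0,0.072,-0.35,0,0,0,0,0,0.072,-0.35,0,0,0,0,0,0.072,-0.35,0,0,0,0,0,0.072,-0.35,0,0,0,0,0,0.072,-0.35,0,0,0,0,0,0.072,-0.35,0,0,0,0,0,0.072,-0.35,0,0]
}}

```text
time: 7.72
tool_pos: [0.5161, 0.1568, 0.1809]
ee_rot: [-3.141, 0.004, 0.255]
wrist_force: [1.1, -0.7, -4.8]
width: 0.0148
finger_force: 29.9
```

{"name": "move_arm", "arguments": {
  "motion": [0,0,0,0.04,-0.19,0,0,0,0,0,0,0,0.25,0,0,0,0,0,0,0.25,0,0,0,0,0,0,0.16,0,0,0,0,0,0,0,0,0,0,0,0,0,0,0,0,0,0,0,0,0,0]
}}

```text
time: 8.3
tool_pos: [0.5169, 0.1747, 0.1176]
ee_rot: [-3.141, -0.0, 0.255]
wrist_force: [0.8, 0.1, -5.0]
width: 0.0146
finger_force: 29.9
```

Run:
```python
from h import *
snap('top','t3.png');snap('side','s3.png')
o=robot.get_obs();print(o['time'],o['tool_pos'].round(4),o['ee_rot'].round(4),o['wrist_force'].round(1),o['wrist_torque'].round(2),o['joint_positions'].round(2))
f=lambda im,x,y:cv2.resize(im[y:y+150,x:x+100],(400,600),interpolation=cv2.INTER_CUBIC)
cv2.imwrite('pics/c3.png',np.hstack([f(cv2.imread('pics/t3.png'),185,150),f(cv2.imread('pics/s3.png'),235,100)]))
```

```text
8.4 [0.5178 0.1748 0.119 ] [-3.1416e+00 -2.9000e-03  2.5520e-01] [-0.7 -0.5 -4.7] [-0.04  0.15  0.08] [0.22 0.11 1.52 0.   1.51 1.54]
```

View pics/c3.png

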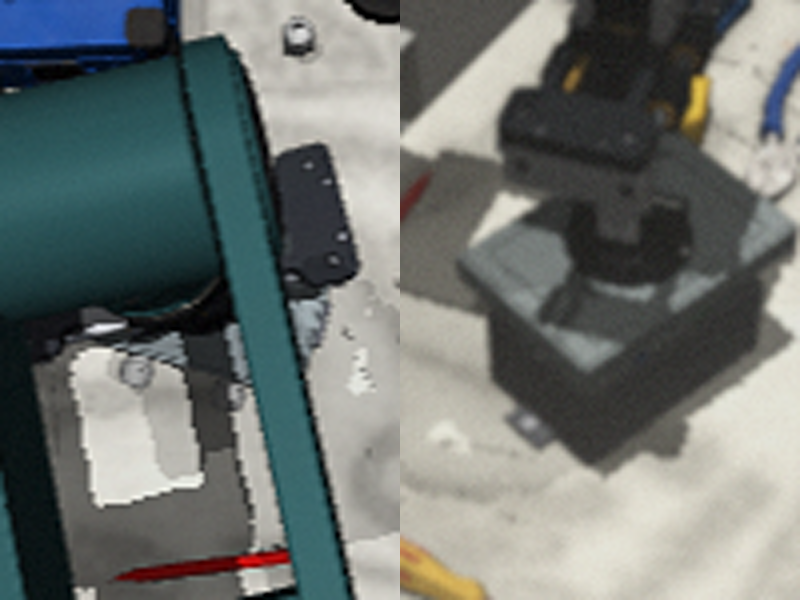

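Side crop: lid hovers over the box; top-edge corners at ≈(249,166),(282,192),(334,159) in the side picture. Measure its near corner against the rim.

```bash
cat > lidpose.py <<'E'
from h import *
def near(f,P,z,dims,w=2.0):
    g=cv2.cvtColor(cv2.imread(f),cv2.COLOR_BGR2GRAY); g=cv2.GaussianBlur(g.astype(np.float32),(0,0),.7)
    l,fr,r=map(np.array,P)
    for _ in range(3):
        a=edgeline(g,l,fr,'grad',w); b=edgeline(g,fr,r,'grad',w)
        t=np.linalg.solve(np.array([a[:2],-b[:2]]).T,b[2:]-a[2:]); fr=a[2:]+t[0]*a[:2]
        l=a[2:]+a[:2]*((l-a[2:])@a[:2]); r=b[2:]+b[:2]*((r-b[2:])@b[:2])
    W=onz('side',[l,fr,r],z)[:,:2]; u=W[0]-W[1]; v=W[2]-W[1]; u/=np.linalg.norm(u); v/=np.linalg.norm(v)
    # orthogonalise
    th=np.arctan2(v[1],v[0]); th2=np.arctan2(u[1],u[0])
    print(f,'front',fr.round(1),'yaw long',np.degrees(th).round(2),'short+',(np.degrees(th2)-90).round(2)%180, 'corner',(W[1]*1e3).round(1))
    y=np.radians((np.degrees(th)*2+(np.degrees(th2)-90)%180)/3) if 0 else th
    c=W[1]+v*dims[1]/2+u*dims[0]/2; print('  centre',(c*1e3).round(1)); return c,v
if __name__=='__main__':
    np.set_printoptions(suppress=True)
    for w in(1.5,2.5):
        near('pics/side0.png',[(256.2,179.2),(281.5,201.6),(325.8,170.6)],.058,(.084,.130),w)
        near('pics/s3.png',[(249.5,166.2),(282.5,192.5),(334.5,158.8)],.119-.0284+.018,(.1035,.1495),w)
        near('pics/side0.png',[(165,319.5),(206,343),(252,277)],.023,(.1035,.1495),w)
E
python3 lidpose.py
```

```text
pics/side0.png front [281.7 201.6] yaw long 74.73 short+ 75.38 corner [540.3 102.7]
  centre [516.8 176. ]
pics/s3.png front [281.1 193. ] yaw long 74.21 short+ 74.5 corner [549.   87.6]
  centre [519.4 173.4]
pics/side0.png front [208.6 345.3] yaw long 95.3 short+ 95.31 corner [ 592.  -211.2]
  centre [ 533.6 -141.6]
pics/side0.png front [281.7 201.6] yaw long 74.76 short+ 75.31 corner [540.4 102.7]
  centre [516.8 176.1]
pics/s3.png front [281.3 193.2] yaw long 74.71 short+ 74.47 corner [549.6  87.5]
  centre [519.4 173.4]
pics/side0.png front [208.8 345.4] yaw long 95.52 short+ 95.32999999999998 corner [ 592.4 -211.2]
  centre [ 533.7 -141.6]
```

Run:
```python
from lidpose import *
for w in(1.5,2.5):
    near('pics/side0.png',[(258,194),(282.5,216.2),(325,184.5)],0,(.084,.130),w)
    near('pics/s3.png',[(249.5,166.2),(282.5,192.5),(334.5,158.8)],.1079,(.1035,.1495),w)
# box rim top-view: outer edges per-side with profile print
g=cv2.cvtColor(cv2.imread('pics/top0.png'),cv2.COLOR_BGR2GRAY).astype(np.float32)
C=proj('top',[[.516+dx*np.sin(a)+dy*np.cos(a),.175-dx*np.cos(a)+dy*np.sin(a),.058] for a in[np.radians(74.6)] for dx,dy in[(.042,.065),(.042,-.065),(-.042,-.065),(-.042,.065)]])
print(C.round(1))
s=np.arange(-5,5.1,.5)
for i in range(4):
    p,q=C[i],C[(i+1)%4];d=(q-p)/np.linalg.norm(q-p);n=np.array([d[1],-d[0]])
    v=[cv2.remap(g,xy[:,:1],xy[:,1:],1).ravel() for a in np.linspace(.15,.85,40) for xy in[(p+a*(q-p)+s[:,None]*n).astype(np.float32)]]
    print(i,np.median(v,0).astype(int))
```

```text
pics/side0.png front [281.8 216.8] yaw long 75.17 short+ 74.74 corner [539.  104.7]
  centre [515.1 178.6]
pics/s3.png front [281.1 193. ] yaw long 74.21 short+ 74.5 corner [548.7  88.1]
  centre [519.1 173.9]
pics/side0.png front [281.7 216.8] yaw long 75.1 short+ 74.79 corner [538.9 104.5]
  centre [515.1 178.4]
pics/s3.png front [281.3 193.2] yaw long 74.71 short+ 74.47 corner [549.2  87.9]
  centre [519.1 173.9]
[[215.1 198.2]
 [265.9 211.8]
 [256.9 244.8]
 [205.6 231. ]]
0 [ 75  38  15  11  16  36  70 101 113 127 167 194 201 199 197 196 196 194
 192 192 192]
1 [ 85  67  43  39  56  77  90  91  73  54  63  98 130 145 152 152 152 150
 147 151 164]
2 [ 95 103 111 118 118 112  97  92 100  96  69  66 102 134 148 148 160 162
 162 160 160]
3 [ 61  42  27  21  19  18  23  42  73  93 101 111 134 164 189 202 202 202
 202 201 201]
```

{"name": "move_arm", "arguments": {
  "motion": [0,0,-0.007,-0.004,-0.019,0.04,0,0,0,0,0,0,0.06,0,0,0,0,0,0,0.06,0,0,0,0,0,0,0.06,0,0,0,0,0,0,0.02,0,0,0,0,0,0,0.01,0,0,0,0,0,0,0.01,0,0,0,0,0,0,0,0]
}}

```text
time: 9.07
tool_pos: [0.5159, 0.1764, 0.0914]
ee_rot: [-3.141, 0.0, 0.261]
wrist_force: [0.3, -0.3, -3.3]
width: 0.0148
finger_force: 29.9
```

Run:
```python
from lidpose import *
for i in range(2):
    snap('side','s4.png');o=robot.get_obs();print(o['time'],o['tool_pos'].round(4),o['ee_rot'].round(4),o['wrist_force'].round(1),o['wrist_torque'].round(2))
z=.0928-.0284+.018; P=proj('side',[[.5481,.0898,z]])[0]-[281.2,193.1]
print(P); near('pics/s4.png',np.array([(249.5,166.2),(282.5,192.5),(334.5,158.8)])+P,z,(.1035,.1495),2)
```

```text
9.1167 [0.516  0.1765 0.0916] [-3.1415e+00 -3.0000e-04  2.6090e-01] [-0.4 -0.1 -5.3] [-0.01  0.16 -0.01]
9.1667 [0.5161 0.1765 0.0918] [-3.1416e+00 -7.0000e-04  2.6100e-01] [-0.4 -0.4 -5.1] [-0.06  0.17 -0.02]
[0.16867977 7.10889244]
pics/s4.png front [281.6 200.7] yaw long 75.15 short+ 74.88 corner [549.2  89.1]
  centre [518.4 174.9]
```

{"name": "move_arm", "arguments": {
  "motion": [0,0,0,0,0,0.02,0,0,0,0,0,0,0.02,0,0,0,0,0,0,0.01,0,0,0,0,0,0,0,0]
}}

```text
time: 9.5
tool_pos: [0.5156, 0.1764, 0.086]
ee_rot: [-3.141, 0.001, 0.261]
wrist_force: [-0.4, -0.1, -4.7]
width: 0.0149
finger_force: 29.9
```

{"name": "move_arm", "arguments": {
  "motion": [0,0,0,0,0,0.02,0,0,0,0,0,0,0.01,0,0,0,0,0,0,0.01,0,0,0,0,0,0,0,0]
}}

```text
time: 9.83
tool_pos: [0.5156, 0.1764, 0.0821]
ee_rot: [-3.141, 0.001, 0.261]
wrist_force: [-0.1, 0.5, -5.2]
width: 0.0145
finger_force: 29.9
```

{"name": "move_arm", "arguments": {
  "motion": [0,0,0,0,0,0.02,0,0,0,0,0,0,0.01,0,0,0,0,0,0,0,0,0,0,0,0,0,0,0]
}}

```text
time: 10.17
tool_pos: [0.5158, 0.1765, 0.0793]
ee_rot: [-3.142, 0.0, 0.261]
wrist_force: [-0.3, 0.2, -4.6]
width: 0.0146
finger_force: 29.9
```

{"name": "move_arm", "arguments": {
  "motion": [0,0,0,0,0,0.01,0,0,0,0,0,0,0,0,0,0,0,0,0,0,0]
}}

```text
time: 10.42
tool_pos: [0.5158, 0.1765, 0.0785]
ee_rot: [-3.142, -0.0, 0.261]
wrist_force: [-0.5, -0.1, -4.3]
width: 0.0149
finger_force: 29.9
```

{"name": "move_arm", "arguments": {
  "motion": [0,0,0,0,0,0.01,0,0,0,0,0,0,0,0,0,0,0,0,0,0,0]
}}

```text
time: 10.67
tool_pos: [0.5159, 0.1765, 0.0775]
ee_rot: [-3.142, -0.0, 0.261]
wrist_force: [0.1, -0.6, -4.8]
width: 0.0147
finger_force: 29.9
```

{"name": "move_arm", "arguments": {
  "motion": [0,0,0,0,0,0.01,0,0,0,0,0,0,0,0,0,0,0,0,0,0,0]
}}

```text
time: 10.92
tool_pos: [0.5161, 0.1765, 0.0768]
ee_rot: [-3.142, -0.001, 0.261]
wrist_force: [0.5, 0.3, -3.0]
width: 0.0149
finger_force: 29.9
```

{"name": "move_arm", "arguments": {
  "motion": [0,0,0,0,0,0.01,0,0,0,0,0,0,0,0,0,0,0,0,0,0,0]
}}

```text
time: 11.17
tool_pos: [0.5159, 0.1765, 0.0755]
ee_rot: [-3.142, -0.0, 0.261]
wrist_force: [-1.1, 0.1, -2.8]
width: 0.0149
finger_force: 29.9
```

{"name": "move_arm", "arguments": {
  "motion": [0,0,0,0,0,0.005,0,0,0,0,0,0,0,0,0,0,0,0,0,0,0]
}}

```text
time: 11.42
tool_pos: [0.516, 0.1765, 0.0754]
ee_rot: [-3.141, -0.0, 0.261]
wrist_force: [-1.0, -0.5, -0.6]
width: 0.0148
finger_force: 29.9
```

{"name": "move_arm", "arguments": {
  "motion": [0,0,0,0,0,0.005,0,0,0,0,0,0,0,0,0,0,0,0,0,0,0]
}}

```text
time: 11.67
tool_pos: [0.516, 0.1765, 0.0753]
ee_rot: [-3.142, -0.001, 0.261]
wrist_force: [-2.8, -0.2, 3.8]
width: 0.0144
finger_force: 29.9
```

{"name": "move_arm", "arguments": {
  "motion": [0,0,0,0,0,-0.01,0,0,0,0,0,0,0,0,0,0,-0.1,0,0,0,0,0,0,-0.1,0,0,0,0,0,0,-0.1,0,0,0,0,0,0,0,0,0,0,0]
}}

```text
time: 12.17
tool_pos: [0.5162, 0.1763, 0.0754]
ee_rot: [3.141, -0.001, 0.498]
wrist_force: [-0.0, 0.3, -0.2]
width: 0.0152
finger_force: 29.9
```

```bash
cat > ob.py <<'E'
from h import *
o=robot.get_obs();print(o['time'],o['tool_pos'].round(4),np.degrees(o['ee_rot']).round(2),o['wrist_force'].round(1),o['wrist_torque'].round(3))
E
python3 ob.py
```

```text
12.1667 [0.5162 0.1763 0.0754] [ 1.7997e+02 -3.0000e-02  2.8520e+01] [-0.   0.3 -0.2] [-0.095  0.126  0.103]
```

{"name": "move_arm", "arguments": {
  "motion": [0,0,-0.11,0,0,0,0,0,0,-0.11,0,0,0,0,0,0,-0.11,0,0,0,0,0,0,-0.11,0,0,0,0,0,0,-0.11,0,0,0,0,0,0,-0.11,0,0,0,0,0,0,-0.11,0,0,0,0,0,0,-0.11,0,0,0,0,0,0,-0.11,0,0,0,0,0,0,0,0,0,0,0,0,0,0,0,0,0,0,0]
}}

```text
invalid input
```

```bash
python3 ob.py
```

```text
12.1667 [0.5162 0.1763 0.0754] [ 1.7997e+02 -3.0000e-02  2.8520e+01] [-0.   0.3 -0.2] [-0.095  0.126  0.103]
```

{"name": "move_arm", "arguments": {
  "motion": [0,0,-0.043,0,0,0,0,0,0,0,0,0,0,0,0,0,0,0,0,0,0]
}}

```text
time: 12.42
tool_pos: [0.5162, 0.1764, 0.0754]
ee_rot: [3.141, -0.001, 0.528]
wrist_force: [1.0, -0.9, -0.5]
width: 0.0148
finger_force: 29.9
```

```bash
python3 ob.py
```

```text
12.4167 [0.5162 0.1764 0.0754] [ 1.7997e+02 -4.0000e-02  3.0270e+01] [ 1.  -0.9 -0.5] [-0.179  0.018  0.034]
```

{"name": "move_arm", "arguments": {
  "motion": [0,0,-0.03,0,0,0,0,0,0,0,0,0,0,0,0,0,0,0,0,0,0]
}}

```text
time: 12.67
tool_pos: [0.516, 0.1765, 0.0754]
ee_rot: [-3.141, -0.0, 0.554]
wrist_force: [0.8, -0.9, -1.6]
width: 0.0149
finger_force: 29.9
```

```bash
python3 ob.py
```

```text
12.6667 [0.516  0.1765 0.0754] [-1.7999e+02 -2.0000e-02  3.1710e+01] [ 0.8 -0.9 -1.6] [-0.072  0.015 -0.06 ]
```

{"name": "move_arm", "arguments": {
  "motion": [0,0,-0.12,0,0,0,0,0,0,-0.12,0,0,0,0,0,0,-0.12,0,0,0,0,0,0,-0.12,0,0,0,0,0,0,-0.12,0,0,0,0,0,0,-0.12,0,0,0,0,0,0,-0.12,0,0,0,0,0,0,-0.12,0,0,0,0,0,0,0,0,0,0,0,0,0,0,0,0,0,0]
}}

```text
time: 13.5
tool_pos: [0.5158, 0.1767, 0.0754]
ee_rot: [-3.141, -0.0, 1.306]
wrist_force: [-0.3, 0.4, -1.9]
width: 0.0146
finger_force: 29.9
```

```bash
python3 ob.py
```

```text
13.5 [0.5158 0.1767 0.0754] [-1.7999e+02 -2.0000e-02  7.4810e+01] [-0.3  0.4 -1.9] [0.01  0.036 0.095]
```

{"name": "move_arm", "arguments": {
  "motion": [0,0,-0.04,0,0,0,0,0,0,0,0,0,0,0,0,0,0,0,0,0,0]
}}

```text
time: 13.75
tool_pos: [0.5158, 0.1766, 0.0754]
ee_rot: [-3.141, -0.0, 1.337]
wrist_force: [-0.3, 1.1, -1.1]
width: 0.015
finger_force: 29.9
```

```bash
python3 ob.py
```

```text
13.75 [0.5158 0.1766 0.0754] [-1.7999e+02 -2.0000e-02  7.6630e+01] [-0.3  1.1 -1.1] [-0.007  0.062  0.052]
```

{"name": "move_arm", "arguments": {
  "motion": [0,0,-0.04,0,0,0,0,0,0,0,0,0,0,0,0,0,0,0,0,0,0]
}}

```text
time: 14.0
tool_pos: [0.5157, 0.1765, 0.0754]
ee_rot: [-3.141, -0.0, 1.369]
wrist_force: [-0.1, 0.6, -0.4]
width: 0.0151
finger_force: 29.9
```

```bash
python3 ob.py
```

```text
14.0 [0.5157 0.1765 0.0754] [-1.7998e+02 -1.0000e-02  7.8440e+01] [-0.1  0.6 -0.4] [-0.014  0.077 -0.108]
```

{"name": "move_arm", "arguments": {
  "motion": [0,0,-0.04,0,0,0,0,0,0,0,0,0,0,0,0,0,0,0,0,0,0]
}}

```text
time: 14.25
tool_pos: [0.5159, 0.1765, 0.0755]
ee_rot: [-3.141, -0.0, 1.4]
wrist_force: [-0.4, 1.0, -1.5]
width: 0.0146
finger_force: 30.4
```

```bash
python3 ob.py
python3 - <<'E'
from lidpose import *
snap('side','s5.png'); z=.047+.018; P=proj('side',[[.5481,.0898,z]])[0]-[281.2,193.1]
near('pics/s5.png',np.array([(249.5,166.2),(282.5,192.5),(334.5,158.8)])+P,z,(.1035,.1495),2.5)
E
```

```text
14.25 [0.5159 0.1765 0.0755] [-1.7999e+02 -2.0000e-02  8.0190e+01] [-0.4  1.  -1.5] [ 0.008  0.045 -0.632]
pics/s5.png front [284. 205.] yaw long 78.23 short+ 78.9 corner [552.1  93.5]
  centre [516.6 176.6]
```

{"name": "move_arm", "arguments": {
  "motion": [0,0,0.025,0,0,0,0,0,0,0.02,0,0,0,0,0,0,0,0,0,0,0,0,0,0,0,0,0,0]
}}

```text
time: 14.63
tool_pos: [0.5158, 0.1764, 0.0754]
ee_rot: [-3.141, 0.0, 1.367]
wrist_force: [0.1, 0.1, -1.9]
width: 0.015
finger_force: 29.9
```

```bash
python3 ob.py
```

```text
14.6333 [0.5158 0.1764 0.0754] [-1.7999e+02  1.0000e-02  7.8340e+01] [ 0.1  0.1 -1.9] [-0.011  0.051 -0.001]
```

{"name": "move_arm", "arguments": {
  "motion": [0,0,0,0,0,-0.02,0,0,0,0,0,0,-0.02,0,0,0,0,0,0,0,0,0,0,0,0,0,0,0]
}}

```text
time: 14.97
tool_pos: [0.5158, 0.1764, 0.0796]
ee_rot: [-3.141, 0.0, 1.367]
wrist_force: [0.2, 1.2, -2.7]
width: 0.015
finger_force: 29.9
```

```bash
python3 ob.py; python3 ob.py;python3 - <<'E'
from lidpose import *
snap('side','s6.png'); z=.051+.018; P=proj('side',[[.552,.0935,z]])[0]-[281.2,193.1]
near('pics/s6.png',np.array([(249.5,166.2),(282.5,192.5),(334.5,158.8)])+P,z,(.1035,.1495),2.5)
E
```

```text
14.9667 [0.5158 0.1764 0.0796] [-179.99    0.     78.32] [ 0.2  1.2 -2.7] [-0.064  0.053 -0.06 ]
14.9667 [0.5158 0.1764 0.0796] [-179.99    0.     78.32] [ 0.2  1.2 -2.7] [-0.064  0.053 -0.06 ]
pics/s6.png front [282.1 202.6] yaw long 71.01 short+ 78.42 corner [547.1  94. ]
  centre [520.7 175.1]
```

{"name": "move_arm", "arguments": {
  "motion": [0,0,0,0,0,-0.04,0,0,0,0,0,0,-0.04,0,0,0,0,0,0,-0.04,0,0,0,0,0,0,-0.04,0,0,0,0,0,0,-0.04,0,0,0,0,0,0,-0.04,0,0,0,0,0,0,0,0]
}}

```text
time: 15.6
tool_pos: [0.5165, 0.1766, 0.1049]
ee_rot: [3.14, -0.001, 1.367]
wrist_force: [-0.4, -0.4, -2.7]
width: 0.0148
finger_force: 29.9
```

```bash
python3 ob.py
python3 - <<'E'
from h import *
snap('side','s7.png')
cv2.imwrite('pics/c7.png',cv2.resize(cv2.imread('pics/s7.png')[110:240,220:360],None,fx=4,fy=4,interpolation=cv2.INTER_CUBIC))
E
```

```text
15.6 [0.5165 0.1766 0.1049] [ 1.7988e+02 -6.0000e-02  7.8320e+01] [-0.4 -0.4 -2.7] [-0.143  0.08  -0.002]
```

View pics/c7.png

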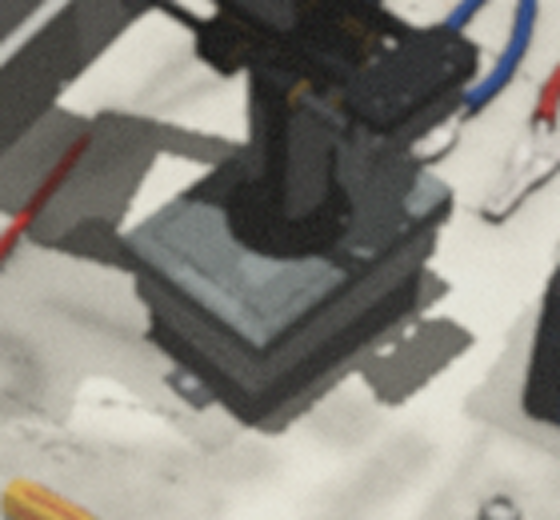

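Side crop: the guard (lighter band, ≈(258,370)) stays on the box while the lid (≈(260,345)) rises alone. Lift on by 13 cm.

{"name": "move_arm", "arguments": {
  "motion": [0,0,0,0,0,-0.1,0,0,0,0,0,0,-0.2,0,0,0,0,0,0,-0.2,0,0,0,0,0,0,-0.2,0,0,0,0,0,0,-0.2,0,0,0,0,0,0,-0.2,0,0,0,0,0,0,-0.15,0,0,0,0,0,0,-0.1,0,0,0,0,0,0,-0.05,0,0,0,0,0,0,0,0,0,0,0,0,0,0,0]
}}

```text
time: 16.57
tool_pos: [0.5156, 0.1764, 0.2428]
ee_rot: [-3.141, 0.0, 1.367]
wrist_force: [0.2, 0.1, -3.1]
width: 0.0147
finger_force: 29.9
```

```bash
python3 ob.py
python3 - <<'E'
from h import *
snap('side','s8.png')
cv2.imwrite('pics/c8.png',cv2.resize(cv2.imread('pics/s8.png')[60:260,200:400],None,fx=3,fy=3,interpolation=cv2.INTER_CUBIC))
E
```

```text
16.5667 [0.5156 0.1764 0.2428] [-1.7994e+02  2.0000e-02  7.8320e+01] [ 0.2  0.1 -3.1] [-0.038  0.046 -0.015]
```

View pics/c8.png

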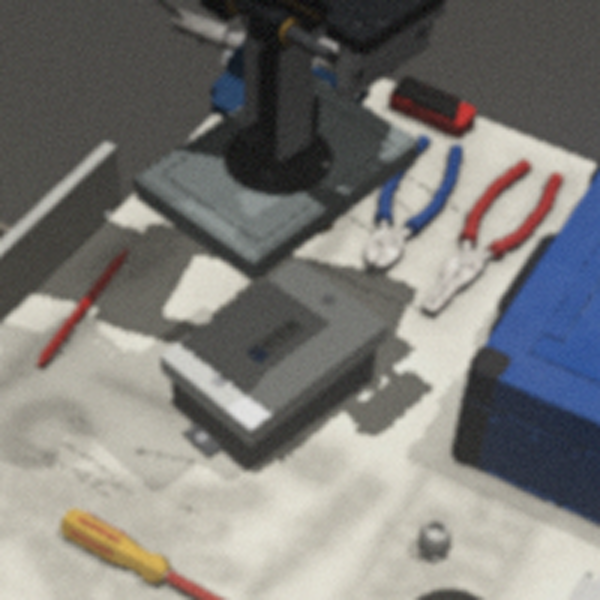

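Side crop: white guard lies level on the box with its slot showing (270,340); the lid hangs level above (corners ≈(135,185),(258,265),(425,145)). Check lid yaw against the handle for "off".

Run:
```python
from lidpose import *
near('pics/s8.png',[(245.5,121.5),(285.5,148.5),(341,109)],.2428-.0284+.018,(.1035,.1495),2)
P=np.array([(163,350),(250,427),(385,332)])/3+[200,60]
near('pics/s8.png',P,.061,(.094,.140),2)
```

```text
pics/s8.png front [287.9 150.1] yaw long 77.91 short+ 78.86 corner [561.   91.7]
  centre [525.9 174.8]
pics/s8.png front [283.1 203.4] yaw long 77.5 short+ 76.82 corner [546.6  98.5]
  centre [516.  177.5]
```

```bash
python3 -c "
from bench import robot
print(robot.close_job())"
```

```text
the job is handed in; nothing more can be done
None
```

The guard is seated on the box, turned about 2° within its play. The handle is at off, and the outer lid is held level about 15 cm above the guard. I moved nothing else on the bench, and the job is handed in.

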